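# Sort the pottery bench and free the clamped sample tile

### The job

Clear the pottery bench: lay the blue and the green glazed sample tiles flat, side by side, in the yellow tray, stand the cream kiln prop upright in the white tray and lay the dark wooden rib flat in the black tray. The blue tile is still held in the drilling jig, so swing the jig's clamp arm up past upright, leave it open, and only then lift the tile out. Set each thing down rather than dropping it, and do not disturb the grey unfired bowl.

Things in the scene. Friction and masses are not known exactly. Their poses are not given: they have to be found in the camera images.
- tile_blue: 60 (x) x 40 (y) x 10 mm (z), flat plate, pale clay below with a blue glazed top. Origin: centre of its underside. Loose, about 50 g. It lies in the jig at the start, its underside 32 mm above the jig's underside, its x along the jig's x.
- tile_green: 60 (x) x 40 (y) x 10 mm (z), flat plate, pale clay below with a green glazed top. Origin: centre of its underside. Loose, about 50 g. It lies on the bench, glaze up.
- prop: Cream fired-clay kiln prop: upright cylinder, diameter 36, height 50 mm, with a small dark dot in its top. Origin: centre of its underside, z up along its axis. Loose, about 100 g, stands on the bench.
- rib: Dark wooden potter's rib: flat bar with round ends, 80 (x) x 36 (y) x 10 mm (z). Origin: centre of its underside. Loose, about 30 g, lies flat on the bench.
- bowl: Small grey unfired clay bowl, rim diameter 60, height 35 mm, loose among the other things. Origin: centre of its underside. To be left where it is.
- tray_yellow: Yellow open tray, outside 130 (x) x 160 (y) x 25 high, walls and floor 5 thick (inside 120 x 150), fixed to the bench. Origin: centre of its underside; x and y along its sides, z up. For the two tiles.
- tray_white: White open tray, outside 130 (x) x 160 (y) x 25 high, walls and floor 5 thick (inside 120 x 150), fixed to the bench. Origin: centre of its underside; x and y along its sides, z up. For the kiln prop.
- tray_black: Black open tray, outside 130 (x) x 160 (y) x 25 high, walls and floor 5 thick (inside 120 x 150), fixed to the bench. Origin: centre of its underside; x and y along its sides, z up. For the wooden rib.
- jig: Aluminium drilling jig, fixed: base 210 (x) x 100 (y) x 12 mm. Origin: centre of underside, z up; -x end towards the robot. Blue tile at x -15, y 0 on a 26 wide (y) pedestal, its long edges overhanging 7 mm, 20 mm above the base; stops at its short ends, 38 high. Clamp hinge axis: along y at x +70, z 75, in cheeks 34 wide, 87 high. Clamp arm runs from there to -x over the tile to a red grip.
- clamp (a joint): Clamp arm angle, rad: 0 closed (level, foot on the tile), 1.57 upright, stop 1.95 leaning back; open above 1.6. Red grip: cylinder 24 dia, 26 long, along the jig's y; its centre is at jig x = 70 - 120 cos(angle), y = 0, z = 75 + 120 sin(angle) mm. Light hinge (under 0.2 N m) with friction: falls shut if let go well short of upright, stays open past it.

How it is judged (in metres and radians):
On the way:
1. the clamp arm is swung up past upright while the blue tile still lies in the jig (value of joint clamp above 1.6 rad and distance of tile_blue from where it was at the start of the episode below 0.02 m), for 0.2 s.
At the end, for the whole second after the job is handed in: Tiles flat in the yellow tray, prop upright in the white, rib flat in the black (centre within 52 mm in x, 67 mm in y of the tray's; underside within 6 mm of its floor; tilt < 0.15 rad), at rest; clamp open (> 1.6 rad); bowl within 20 mm of its start (x of tile_blue in the frame of tray_yellow between -0.052 and 0.052 m and y of tile_blue in the frame of tray_yellow between -0.067 and 0.067 m and z of each of tile_blue, tile_green in the frame of tray_yellow below 0.011 m and angle between each of tile_blue, tile_green, prop, rib's own z axis and vertical below 0.15 rad and linear speed of each of tile_blue, tile_green, prop, rib below 0.03 m/s and x of tile_green in the frame of tray_yellow between -0.052 and 0.052 m and y of tile_green in the frame of tray_yellow between -0.067 and 0.067 m and x of prop in the frame of tray_white between -0.052 and 0.052 m and y of prop in the frame of tray_white between -0.067 and 0.067 m and z of prop in the frame of tray_white below 0.011 m and x of rib in the frame of tray_black between -0.052 and 0.052 m and y of rib in the frame of tray_black between -0.067 and 0.067 m and z of rib in the frame of tray_black below 0.011 m and value of joint clamp above 1.6 rad and distance of bowl from where it was at the start of the episode below 0.02 m); the robot touches nothing.
It fails at once if the blue tile is dropped or thrown (falls free for more than about 30 mm) (linear speed of tile_blue above 0.8 m/s and contact force between tile_blue and the fingers below 0.05 N).
It fails at once if the green tile is dropped or thrown (falls free for more than about 30 mm) (linear speed of tile_green above 0.8 m/s and contact force between tile_green and the fingers below 0.05 N).
It fails at once if the kiln prop is dropped or thrown (falls free for more than about 30 mm) (linear speed of prop above 0.8 m/s and contact force between prop and the fingers below 0.05 N).
It fails at once if the wooden rib is dropped or thrown (falls free for more than about 30 mm) (linear speed of rib above 0.8 m/s and contact force between rib and the fingers below 0.05 N).
It fails at once if the unfired bowl is shifted by more than 20 mm or tipped over (distance of bowl from where it was at the start of the episode above 0.02 m or angle between bowl's own z axis and vertical above 0.4 rad).
It also fails if it takes over 115 s, if anything falls off the work surface, if the arm or the gripper's body presses on something with over 40 N, if the wrist force passes 120 N, or if a joint passes its speed limit or range.

### The arm

A 6-joint arm with a two-finger parallel gripper is mounted at the origin on the work surface. World frame = base frame: x ahead of the robot, y to its left, z up, the work surface at z = 0. Lengths are in m, angles in degrees, forces in N, time in s.
With the tool pointing down it reaches from about 0.325 to 0.85 m from the base axis. Payload 15.5 kg.
Tool frame: the origin (TCP) lies at the very end of the fingers, on their centre line; the grasp point (between the pads) lies arm.grip_depth behind it (arm.grip_depth is the distance from the TCP to the grasp point, in m); z points along the fingers, y is the direction in which the jaws open and shut (so a half turn about z gives the same grasp; the last joint's range is limited). The gripper opens to 91 mm and grips with 3 to 60 N. Pads are 32 mm wide; open, the fingers measure 118 mm over their backs; the gripper's body (76 mm by 178 mm) begins 60 mm behind the grasp point.
Start: joints at [60.189, 28.281, 77.091, -0, 74.628, -5.472], TCP at [0.258, 0.569, 0.214] pointing down, gripper open.
Joint ranges: [-166.48, 166.48], [-47.26, 123.95], [12.59, 153.08], [-70.14, 250.14], [6.76, 159.57], [-176.63, 176.63]. Speed limits (degrees/s): [108.29, 108.29, 147.25, 172.46, 172.46, 172.46].

### API

Orientations are given as a 3x3 rotation matrix whose columns are the frame's x, y, z axes.
In Python, from rig import arm gives the robot as it stands. Calls block until the motion is done:
- arm.move_to(position, orientation): joint-space move of the TCP to a pose.
- arm.move_l(position, orientation=None, feed=0.15): straight line of the TCP; orientation=None keeps the orientation; feed is the mean speed in m/s.
- arm.move_joints(angles): joint-space move.
- arm.grip(opening): finger opening in m; the grip force is fixed at half the most; returns when the fingers have stopped.
- arm.sleep(seconds).
- arm.solve_ik(position, orientation): joint angles nearest the present ones, or None.
- arm.snapshot(name): name is "scene" or "top"; returns the picture (400x640x3 uint8, red, green, blue); there is no depth.
- arm.get_calibration(name): a dict with "intrinsics" (3x3 intrinsics, pixels), "cam_to_world" (4x4, takes a point from camera to world coordinates). Camera axes: x right, y down, z forward; pixel columns grow to the right and rows downward; lengths in m; the calibration is good to about 2 mm. A picture is of the moment at which its call begins. get_calibration takes no time and is no camera call.
A pose or a line that the arm cannot do raises arm.Unreachable and nothing moves.
- arm.sign_off(): hands the job in, once; it reports no verdict.
Readings, each from a call of its own:
- arm.current_t(): time.
- arm.current_joint_positions(): joint angles.
- arm.current_dq(): joint speeds.
- arm.current_tau(): joint torques, N m.
- arm.current_ee_pos(): TCP position.
- arm.current_tool_rot(): TCP orientation.
- arm.current_force(): force on the tool from outside, world axes, zero at the start.
- arm.current_torque(): the same for the moment, N m.
- arm.current_width(): finger opening in m.
Only numpy, scipy, OpenCV 4.12 (cv2) and the standard library are available. Lean on these libraries where they do the work, as an engineer would, in place of code of your own. Each camera call takes 0.05 s, during which the arm holds its last target.

## Working session

There is one attempt and no reset: what is moved stays moved. The work goes in short steps, each a Python script; the robot and the scene stay as the last script left them, time stands still between calls to the robot, and variables do not carry over. Pictures are saved under pics/ and viewed, and the job is handed in when it is done.

```bash
mkdir -p pics; ls; python3 - <<'E'
from rig import arm
import cv2,numpy as np
np.set_printoptions(precision=4,suppress=True)
for n in("scene","top"):
    im=arm.snapshot(n); cv2.imwrite(f"pics/{n}0.png",im[:,:,::-1])
    c=arm.get_calibration(n); print(n,c["intrinsics"],c["cam_to_world"])
print(arm.current_t(),arm.grip_depth,arm.current_tool_rot(),arm.current_width())
E
```

```text
pics
scene [[372.3585   0.     313.7051]
 [  0.     372.3585 202.7138]
 [  0.       0.       1.    ]] [[-0.0887  0.7024 -0.7063  1.1839]
 [ 0.9959  0.0484 -0.0769  0.1087]
 [-0.0198 -0.7102 -0.7037  0.7272]
 [ 0.      0.      0.      1.    ]]
top [[472.3132   0.     325.0991]
 [  0.     472.3132 195.1078]
 [  0.       0.       1.    ]] [[ 0.0191 -0.9961  0.086   0.4256]
 [-0.9997 -0.0201 -0.0104  0.026 ]
 [ 0.0121 -0.0857 -0.9962  1.1915]
 [ 0.      0.      0.      1.    ]]
0.1 0.0188 [[-0.9111  0.4121 -0.0005]
 [ 0.4121  0.9111 -0.001 ]
 [ 0.0001 -0.0011 -1.    ]] 0.09138962656973539
```

View pics/scene0.png

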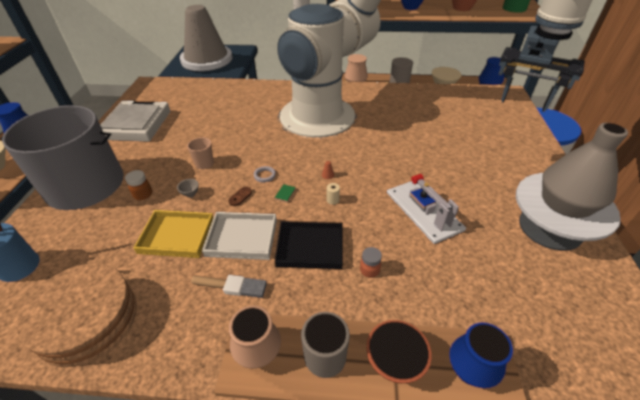

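View pics/top0.png

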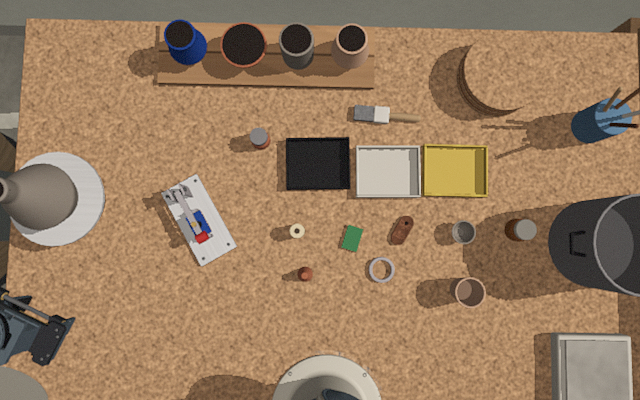

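The top view shows the jig at about (198,220), the prop at (297,231), the green tile at (351,238), the rib at (402,230) and the grey bowl at (463,232). The trays are black (318,163), white (388,172) and yellow (455,170). I'll enlarge crops to measure them.

```bash
python3 - <<'E'
import cv2
im=cv2.imread("pics/top0.png")
def crop(x0,y0,w,h,s,n):
    c=cv2.resize(im[y0:y0+h,x0:x0+w],None,fx=s,fy=s,interpolation=cv2.INTER_CUBIC)
    for i in range(0,w,10):
        cv2.line(c,(i*s,0),(i*s,6 if i%50 else 12),(0,0,255),1); cv2.putText(c,str(x0+i),(i*s,22),0,.35,(0,0,0),1)
    for i in range(0,h,10):
        cv2.line(c,(0,i*s),(8,i*s),(0,0,255),1); cv2.putText(c,str(y0+i),(10,i*s+4),0,.35,(0,0,0),1)
    cv2.imwrite(f"pics/{n}.png",c)
crop(150,170,100,100,6,"jig")
crop(280,210,150,75,5,"parts")
crop(280,130,220,80,3,"trays")
E
```

```text
(no output)
```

View pics/jig.png

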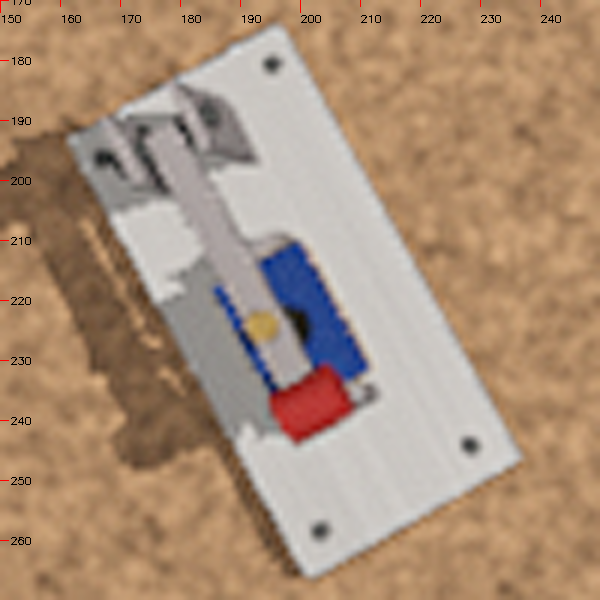

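View pics/parts.png

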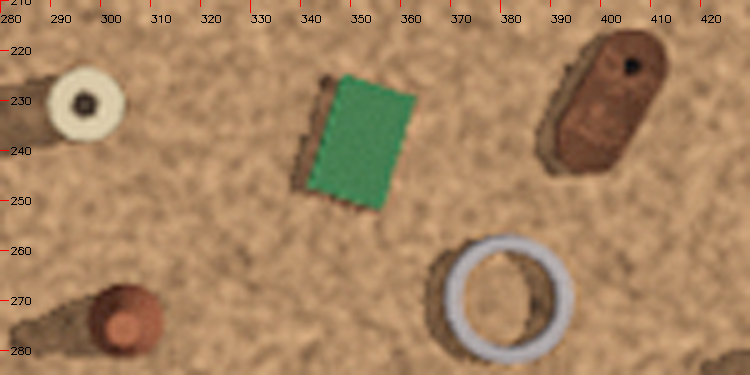

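View pics/trays.png

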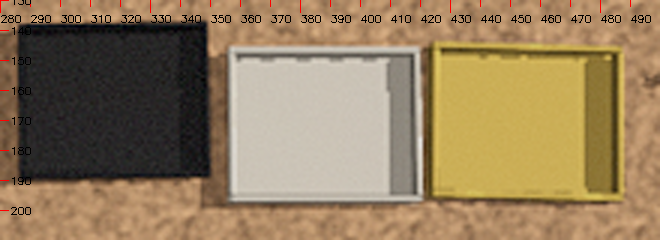

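```bash
cat > h.py <<'E'
import numpy as np,cv2
from rig import arm
np.set_printoptions(precision=4,suppress=True)
CAL={n:arm.get_calibration(n) for n in("scene","top")}
def px2w(uv,z,n="top"):
    K=CAL[n]["intrinsics"];T=CAL[n]["cam_to_world"]
    d=T[:3,:3]@np.linalg.inv(K)@np.array([uv[0],uv[1],1.]);o=T[:3,3]
    return (o+d*(z-o[2])/d[2])
def w2px(p,n="top"):
    K=CAL[n]["intrinsics"];T=np.linalg.inv(CAL[n]["cam_to_world"])
    q=K@(T[:3,:3]@np.array(p)+T[:3,3]);return q[:2]/q[2]
def down(yaw):  # jaw (tool y) direction at yaw deg in world, pointing down
    a=np.radians(yaw);y=np.array([np.cos(a),np.sin(a),0]);z=np.array([0,0,-1.]);x=np.cross(y,z)
    return np.column_stack([x,y,z])
def snap(name,n="top",box=None,s=1):
    im=arm.snapshot(n)[:,:,::-1]
    if box: x,y,w,h=box; im=im[y:y+h,x:x+w]
    if s>1: im=cv2.resize(im,None,fx=s,fy=s,interpolation=cv2.INTER_CUBIC)
    cv2.imwrite(f"pics/{name}.png",im)
E
python3 - <<'E'
from h import *
def cr(pts,x0,y0,s): return [((u+.5)/s-.5+x0,(v+.5)/s-.5+y0) for u,v in pts]
def rect(n,pts,z):
    P=np.array([px2w(p,z)[:2] for p in pts]);e=np.roll(P,-1,0)-P
    print(n,"c",P.mean(0),"sides",np.linalg.norm(e,axis=1),"ang",np.degrees(np.arctan2(e[:,1],e[:,0])))
rect("jig",cr([(281,24),(522,457),(310,577),(68,139)],150,170,6),.012)
rect("green",cr([(344,74),(415,96),(382,210),(308,187)],280,210,5),.01)
rect("black",cr([(20,24),(207,22),(210,177),(20,180)],280,130,3),.025)
rect("white",cr([(229,47),(417,46),(422,201),(229,201)],280,130,3),.025)
rect("yellow",cr([(432,43),(620,50),(624,200),(432,198)],280,130,3),.025)
print("prop",px2w(cr([(86,104)],280,210,5)[0],.05))
# rib by colour
im=cv2.imread("pics/top0.png")
sub=im[210:250,380:420]; hsv=cv2.cvtColor(sub,cv2.COLOR_BGR2HSV)
m=((sub[:,:,2]<150)&(sub[:,:,0]<75)&(sub[:,:,2]>1.35*sub[:,:,1].astype(float))).astype(np.uint8)
cv2.imwrite("pics/ribm.png",cv2.resize(np.hstack([sub,cv2.merge([m*255]*3)]),None,fx=9,fy=9,interpolation=0))
cs,_=cv2.findContours(m,0,1);c=max(cs,key=cv2.contourArea);(u,v),wh,a=cv2.minAreaRect(c);bx=cv2.boxPoints(((u,v),wh,a))+[380,210]
rect("rib",bx,.01)
print("redcone",px2w((304.5,274),.03),"ring",px2w((381.5,269.5),.01),"bowl",px2w((463,232),.035))
E
```

```text
jig c [0.4609 0.327 ] sides [0.2076 0.0992 0.2088 0.0998] ang [-149.0315  120.7386   31.1249  -59.8989]
green c [ 0.4218 -0.0555] sides [0.0371 0.059  0.0385 0.059 ] ang [-106.0887  164.5402   73.9013  -16.8313]
black c [0.6059 0.0336] sides [0.1561 0.1302 0.1572 0.1308] ang [ -88.1364 -178.0553   92.0735    1.499 ]
white c [ 0.5903 -0.1413] sides [0.1573 0.13   0.16   0.129 ] ang [ -88.4617 -178.0504   91.1534    0.7745]
yellow c [ 0.5946 -0.3104] sides [0.1578 0.126  0.1597 0.1301] ang [ -90.9244 -179.0729   90.5574    0.0683]
prop [0.4374 0.0806 0.05  ]
rib c [ 0.4444 -0.1784] sides [0.0795 0.0394 0.0794 0.0392] ang [ -33.1845 -122.7826  146.6676   57.3628]
redcone [0.3323 0.0603 0.03  ] ring [ 0.3452 -0.1297  0.01  ] bowl [ 0.4415 -0.3256  0.035 ]
```

View pics/ribm.png

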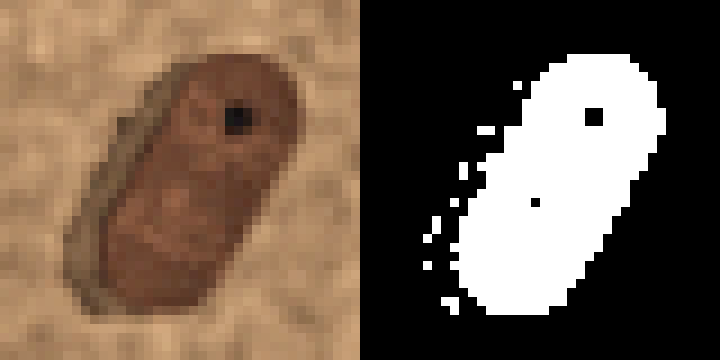

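```bash
cat >> h.py <<'E'
JC=np.array([.4609,.327]);JA=np.radians(30.8)
def jw(x,y,z):
    c,s=np.cos(JA),np.sin(JA); return np.array([JC[0]+c*x-s*y,JC[1]+s*x+c*y,z])
def orient(pos,yaw):
    q0=np.array(arm.current_joint_positions());best=None
    for y in(yaw,yaw+180):
        q=arm.solve_ik(pos,down(y))
        if q is None: continue
        d=np.abs(np.array(q)-q0).max()
        if best is None or d<best[0]: best=(d,down(y),q)
    if best is None: raise RuntimeError("no ik")
    return best[1]
E
python3 - <<'E'
from h import *
print("grip px",w2px(jw(-.05,0,.087)),"seen 201.5,236.8"); 
print("hinge",w2px(jw(.07,0,.087)))
for x,y in((-.045,-.02),(.015,-.02),(.015,.02)):print("tile",w2px(jw(x,y,.042)))
print("seen corners tile right: (198.5,210) (210.5,231)")
for p,y in((jw(-.05,0,.056),120.8),(jw(.114,0,.17),120.8),([.437,.081,.03],90),([.59,-.31,.01],90)):
    for yy in (y,y+180): print(p,yy,arm.solve_ik(p,down(yy)))
E
```

```text
grip px [200.747 236.798] seen 201.5,236.8
hinge [176.2599 192.0769]
tile [211.7055 230.8448]
tile [199.8723 209.3266]
tile [185.3109 217.4834]
seen corners tile right: (198.5,210) (210.5,231)
[0.418  0.3014 0.056 ] 120.8 [ 29.1547  32.2641 101.9583  -0.      45.7776 -91.6453]
[0.418  0.3014 0.056 ] 300.8 [ 29.1547  32.2641 101.9583  -0.      45.7776  88.3547]
[0.5588 0.3854 0.17  ] 120.8 [ 29.5538  34.9354  71.7312  -0.      73.3334 -91.2462]
[0.5588 0.3854 0.17  ] 300.8 [29.5538 34.9354 71.7312 -0.     73.3334 88.7538]
[0.437, 0.081, 0.03] 90 [  2.7943  31.7184 112.8677  -0.      35.4139 -87.2057]
[0.437, 0.081, 0.03] 270 [  2.7943  31.7184 112.8677  -0.      35.4139  92.7943]
[0.59, -0.31, 0.01] 90 [ -32.849    44.5914   80.8456   -0.       54.5629 -122.849 ]
[0.59, -0.31, 0.01] 270 [-32.849   44.5914  80.8456  -0.      54.5629  57.151 ]
```

The model matches the picture to about 1 px. Next I'll grip the clamp.

```bash
python3 - <<'E'
from h import *
p=jw(-.05,0,.058)
R=down(300.8)
arm.grip(.06)
arm.move_to(p+[0,0,.09],R); print(arm.current_t())
arm.move_l(p,feed=.12)
print(arm.current_force())
arm.grip(.0)
print(arm.current_t(),arm.current_width(),arm.current_force(),arm.current_ee_pos())
snap("c1","top",(150,170,110,110),6);snap("c1s","scene",(370,150,120,100),6)
E
```

```text
2.2583
[-0.4559  0.5636  0.4709]
3.775 0.025685120504558123 [-5.6405  8.7236  2.1448] [0.4175 0.3022 0.0581]
```

View pics/c1s.png

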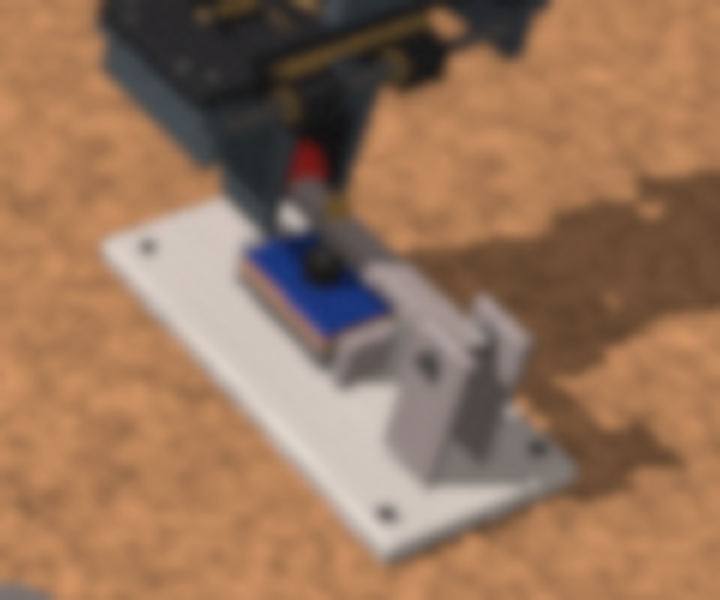

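Held: the width is 25.7 mm on the 26 mm grip, and the picture shows the fingers on the red grip. Now I'll swing along the arc.

```bash
python3 - <<'E'
from h import *
g=.058-.075
for a in np.arange(.2,1.81,.2):
    arm.move_l(jw(.07-.12*np.cos(a),.001,.075+.12*np.sin(a)+g),feed=.12)
    f=arm.current_force(); print(round(a,2),f,arm.current_width())
    if np.linalg.norm(f)>45: print("STOP");break
print(arm.current_t())
snap("c2","top",(130,130,130,130),5);snap("c2s","scene",(370,130,120,100),6)
E
```

```text
0.2 [-2.2883 -0.3979  2.922 ] 0.02580739998192931
0.4 [-2.7101 -0.0938  2.938 ] 0.02590903564123197
0.6 [-4.1377 -0.8218  5.6578] 0.025754815445831216
0.8 [-4.8031 -1.2274  6.9011] 0.02614054663023817
1.0 [-4.0642 -0.1828  9.6634] 0.025848371488552933
1.2 [-2.5751  1.0603  9.0776] 0.025837475165651224
1.4 [-1.4954  0.975   7.9577] 0.02544702917125815
1.6 [-1.0691  3.1006  7.8498] 0.025626380106374566
1.8 [0.9859 3.6866 9.01  ] 0.0257390548077704
7.025
```

View pics/c2s.png

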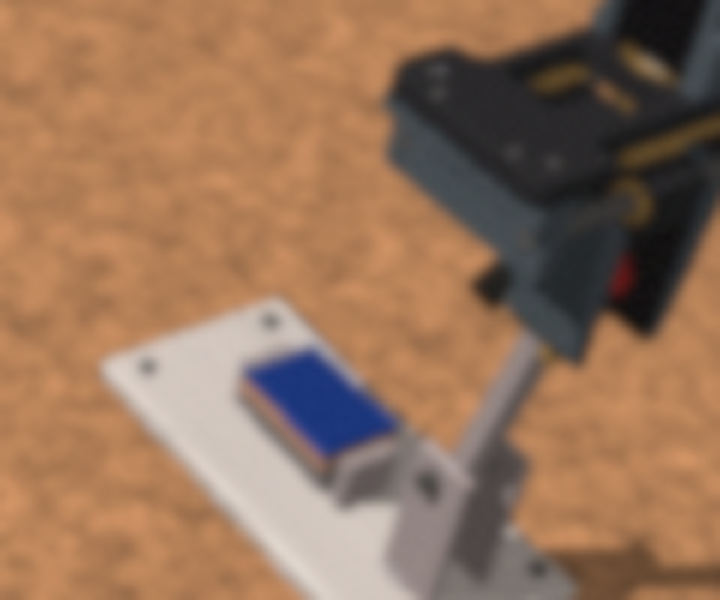

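The arm is past upright and the tile is still in the jig. I'll push it to 1.9 rad, release, back off and look.

```bash
python3 - <<'E'
from h import *
g=.058-.075;a=1.9
arm.move_l(jw(.07-.12*np.cos(a),.001,.075+.12*np.sin(a)+g),feed=.08);print(arm.current_force())
arm.grip(.06)
p=np.array(arm.current_ee_pos())
arm.move_l(p+[0,0,.08],feed=.2)
arm.move_l(jw(-.10,0,p[2]+.08),feed=.25)
print(arm.current_t())
snap("c3","top",(130,150,130,120),5);snap("c3s","scene",(370,130,120,100),6)
E
```

```text
[1.748  4.0872 9.6759]
9.6417
```

View pics/c3s.png

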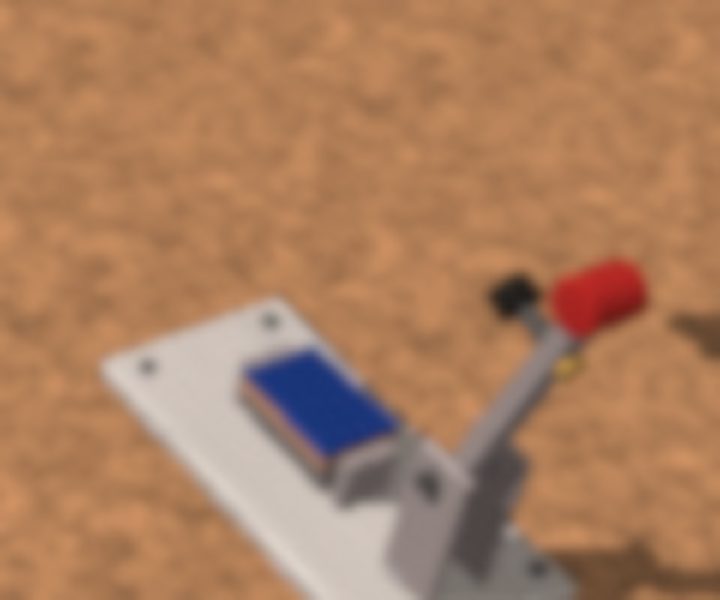

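View pics/c3.png

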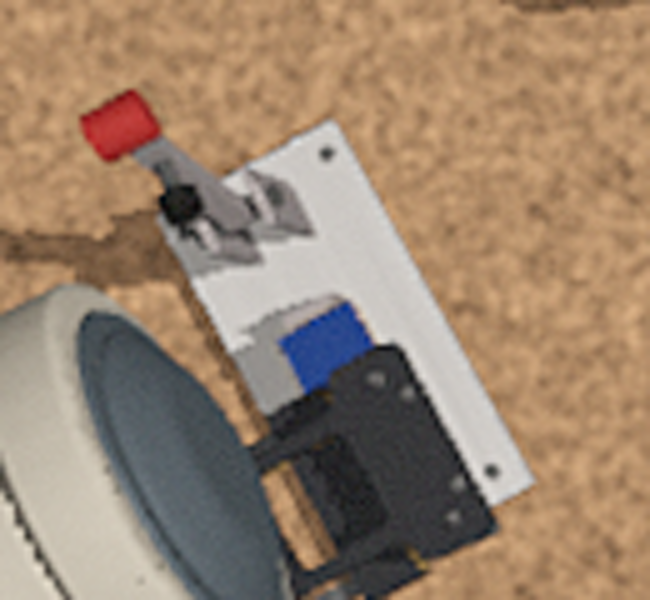

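The clamp stays open, leaning back, with the red grip at top pixel (154,175). The tile has not moved. Next I'll lift the tile.

```bash
python3 - <<'E'
from h import *
print("pred grip 1.9/1.6",w2px(jw(.07-.12*np.cos(1.9),0,.075+.12*np.sin(1.9))),w2px(jw(.07-.12*np.cos(1.6),0,.195)))
R=down(300.8)
arm.grip(.066)
p=jw(-.015,.001,.021)
arm.move_to(p+[0,0,.1],R)
arm.move_l(p,feed=.12); print(arm.current_force())
arm.grip(0)
print(arm.current_width(),arm.current_force())
arm.move_l(p+[0,0,.12],feed=.15)
print(arm.current_width(),arm.current_t())
snap("b1s","scene",(350,100,140,120),5)
E
```

```text
pred grip 1.9/1.6 [153.2486 171.9317] [160.0408 185.931 ]
[-0.2607 -0.3396  1.0449]
0.03965157410346002 [-0.3892 -0.5014  7.0547]
0.03951500325626707 13.1833
```

View pics/b1s.png

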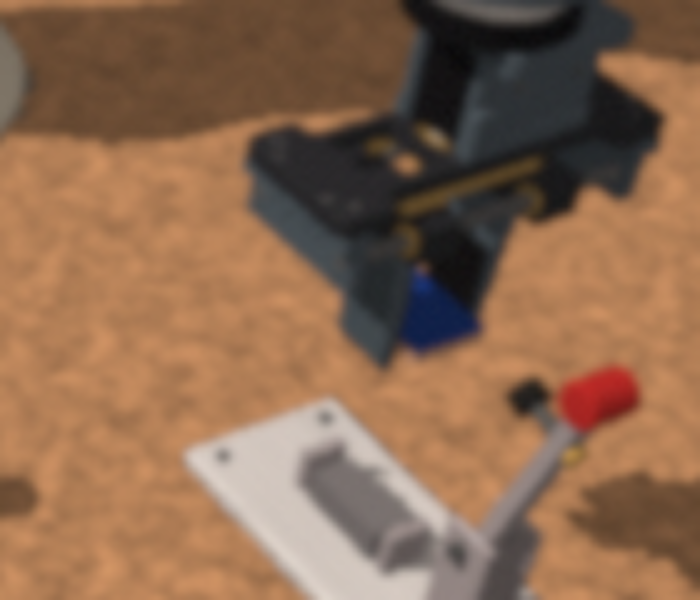

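The tile is held (39.5 mm) and the jig is empty. Now I'll place it in the yellow tray.

```bash
cat >> h.py <<'E'
TY=np.array([.5946,-.3104]);TW=np.array([.5903,-.1413]);TB=np.array([.6059,.0336])
def place(xy,yaw,zc,op,zmin=.0065,fth=4):
    """zc: tip height at which the object should just touch"""
    P=np.array([xy[0],xy[1],.14]);R=orient(P,yaw)
    arm.move_to(P,R)
    arm.move_l([*xy,zc+.02],feed=.2)
    f0=arm.current_force()[2]
    z=zc+.004;arm.move_l([*xy,z],feed=.05)
    while z-.001>=max(zmin,zc-.004):
        f=arm.current_force()[2]-f0
        if f>fth: break
        z-=.001;arm.move_l([*xy,z],feed=.02)
    print("placed tip z",z,"df",arm.current_force()[2]-f0,"w",arm.current_width())
    arm.grip(op)
    arm.move_l([*xy,.14],feed=.2)
    print("t",arm.current_t())
def pick(xy,yaw,z,op,up=.14):
    P=np.array([xy[0],xy[1],max(z+.06,.1)]);R=orient(P,yaw)
    arm.move_to(P,R);arm.grip(op)
    arm.move_l([*xy,z],feed=.15);print("f",arm.current_force())
    arm.grip(0);print("w",arm.current_width(),arm.current_force())
    arm.move_l([*xy,up],feed=.2);print("w up",arm.current_width(),arm.current_t())
E
python3 - <<'E'
from h import *
place(TY+[0,-.032],90.2,.0165,.050)
snap("b2","top",(340,100,170,120),4)
E
```

```text
placed tip z 0.013499999999999995 df -0.5729855725897097 w 0.03954593174437564
t 19.6917
```

View pics/b2.png

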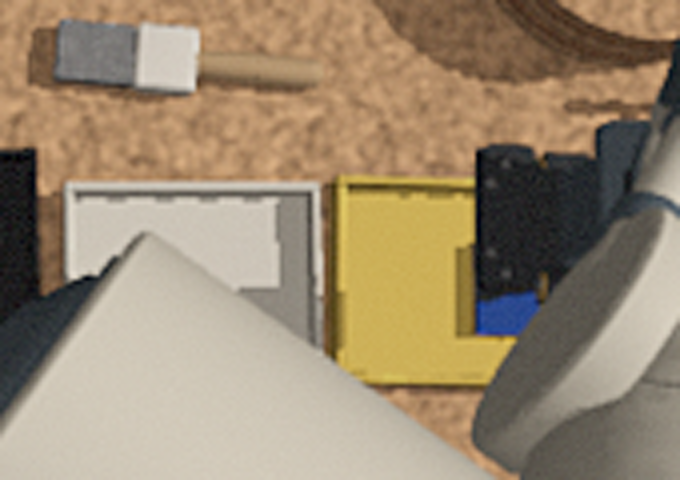

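```bash
python3 - <<'E'
from h import *
pick([.4218,-.0555],73.8,.004,.07)
snap("g1s","scene",(130,120,240,150),3)
snap("g1","top",(400,130,100,80),6)
E
```

```text
f [-0.079   0.0811 -0.1568]
w 0.03953825501695926 [-0.2683  0.902   7.733 ]
w up 0.0395830138703553 23.7167
```

View pics/g1s.png

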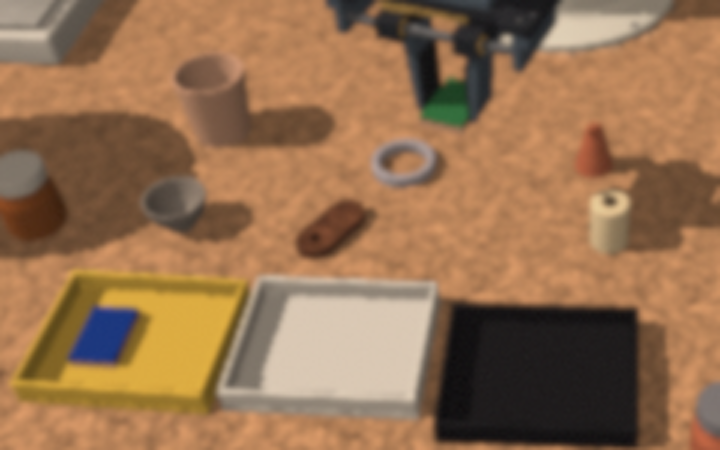

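View pics/g1.png

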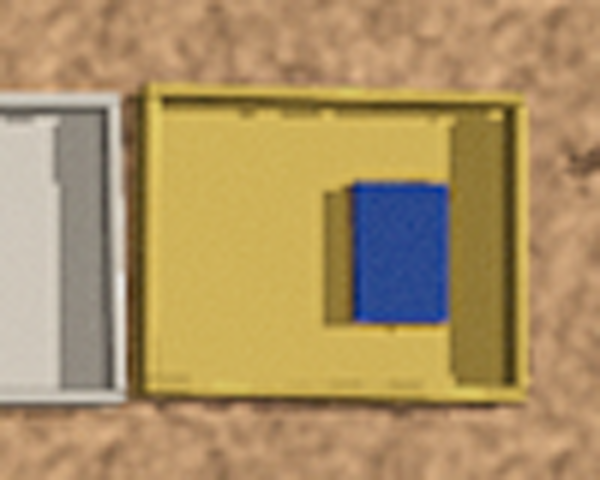

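The blue tile lies flat in the yellow tray and the green one is held (39.6 mm).

```bash
python3 - <<'E'
from h import *
place(TY+[0,.032],90.2,.009,.050)
pick([.4444,-.1784],57.3,.004,.066)
place(TB,92,.009,.056)
snap("r1","top",(280,120,220,170),3)
E
```

```text
placed tip z 0.008999999999999998 df 6.563880810956502 w 0.03982713222073284
t 28.275
f [ 0.3103  0.3458 -0.3391]
w 0.03555789247758955 [-0.329  -0.0492  7.446 ]
w up 0.03585178665587802 31.7
placed tip z 0.008999999999999998 df 5.135049612801392 w 0.03555592768650487
t 36.2417
```

View pics/r1.png

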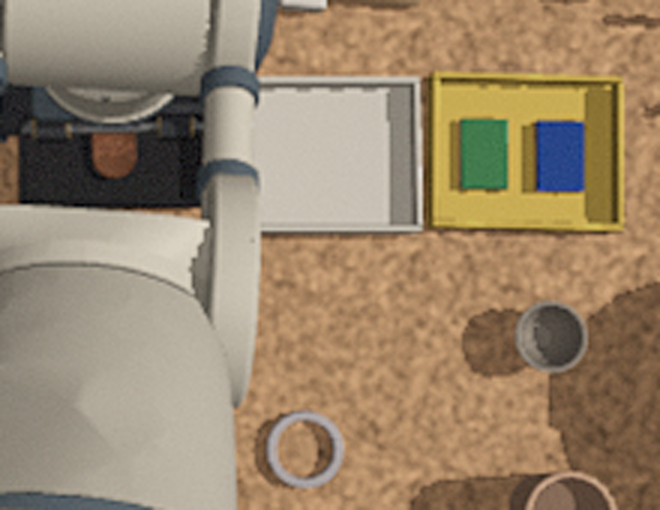

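Both tiles are in the yellow tray and the rib is in the black tray. The prop is next.

```bash
python3 - <<'E'
from h import *
pick([.4374,.0806],92,.012,.07)
place(TW,90,.017,.056)
arm.move_to([.36,.2,.25],down(270)) if arm.solve_ik([.36,.2,.25],down(270)) is not None else print("no")
print(arm.current_t())
snap("f","top",(140,120,360,180),2);snap("fs","scene",(120,120,360,160),2);snap("fjig","scene",(370,130,120,100),6);snap("ft","top",(280,125,210,80),3)
E
```

```text
f [-0.2057  0.5169  0.366 ]
w 0.03558322402340317 [-0.5273 -1.0668  6.5266]
w up 0.03552524861668813 39.625
placed tip z 0.016999999999999998 df 4.985409957612556 w 0.03541764894016793
t 44.0917
45.6583
```

View pics/f.png

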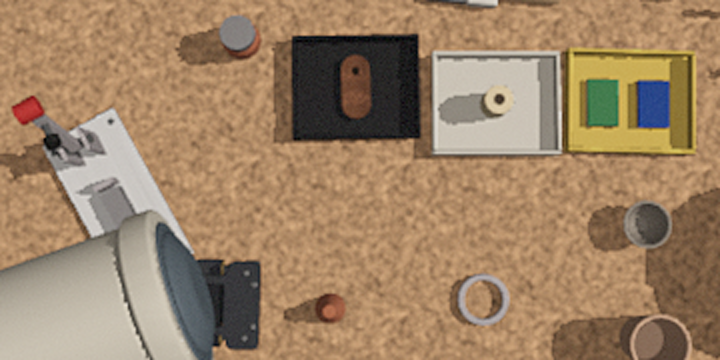

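View pics/fs.png

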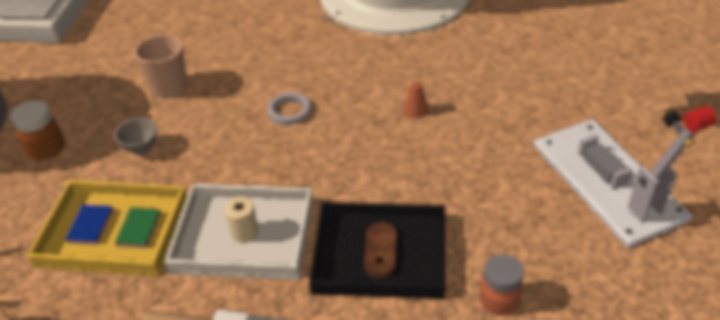

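View pics/ft.png

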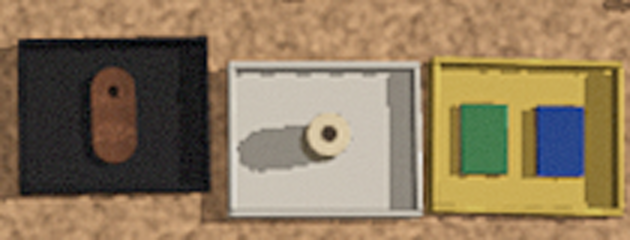

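All four items are centred and flat or upright in their trays. The bowl is still at (464,232), the clamp is leaning back, and the arm is clear.

```bash
python3 - <<'E'
from h import *
print(arm.current_force(),arm.current_dq());arm.sign_off()
E
```

```text
[0.8349 0.1692 0.9619] [ 0.2298 -0.1679  0.0712 -0.0363  0.0763  0.041 ]
the job is handed in; nothing more can be done
```

The job is finished and handed in at about 46 s of the 115 s allowed; the hand-in reports no verdict.

- **Clamp and blue tile:** I swung the clamp arm up to about 1.9 rad with the tile still in the jig and left it open. I then lifted the blue tile out and laid it in the yellow tray.
- **Other items:** The green tile lies beside the blue one, the rib lies flat in the black tray, and the prop stands upright in the white tray.

**Last pictures:** both tiles lie flat and apart in the yellow tray, and the rib and prop sit near the centres of their trays. The clamp is still leaning back. The bowl is within about 1 px (about 2.5 mm) of where it started, and the arm is parked clear of everything.

**One check that didn't agree:** the blue tile showed no contact force as it was set down, even 3 mm below the height where it should have touched. It was released there, and later pictures show it lying flat. The other three items touched down at the expected heights with forces of 5–6.6 N.

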